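Set the watering timer three clicks on from off

TASK

Set the square-cased watering timer: turn its dial clockwise, click by click, until the pointer rests at the third mark past the white dot, which is the first of the two long marks. Do not run on to the next mark, and leave the round-cased timer's dial as it is.

Things in the scene. Friction and masses are not known exactly. Their poses are not given: they have to be found in the camera images.
- timer: The timer to set: square grey case 150 x 150 x 50 mm high, fixed to the bench, black dial at the centre of its top. Origin: centre of its underside, z up. White marks round the dial: a dot (off), then clockwise from above six ticks 24 deg (0.419 rad) apart; ticks 3 and 6 are long. Tick 3 lies along the case's +x (side with two hose stubs, 30 mm long). The round-cased timer has the same dial.
- dial (a joint): Angle of the square timer's dial, rad: 0 with the pointer at the dot, growing clockwise seen from above, 0.419 a click, 1.257 at the third mark; end stops just before 0 and just past 2.513. A detent at the dot and at each mark, under 0.1 N m to turn past; let go, it falls into the nearest. It starts at the dot or the first mark. Pointer direction: 1.257 - angle, anticlockwise from the case's x.
- dial_grip (a point): Point to grip, on the square timer's dial axis, 84 mm above the bench; turns with the dial. Dial: black disc 68 mm across, top 60 mm above the bench, with an upright grip bar 14 mm wide, 48 mm long (26 behind to 22 ahead of the axis), top 98 mm above the bench. x axis: along the bar to the pointer end (white line on the bar's top, white dash on the disc); z up.
- round_dial_tip (a point): Pointer tip of the dial on the other timer, which has a round grey case 156 mm across, 50 mm high: the point lies on the disc's edge, 34 mm from the dial's axis, 60 mm above the bench. This dial is the same as the square timer's and is not to be turned.

How it is judged (in metres and radians):
At the end, for the whole second after the job is handed in: The square-cased timer's dial rests within 10 degrees of its third mark, 1.257 rad (joint between 1.082 and 1.432), and is still (value of joint dial between 1.082 and 1.432 rad and velocity of joint dial between -0.1 and 0.1 rad/s); the robot touches nothing.
It fails at once if the square timer's dial was run on to the next mark (past 1.60 rad) (value of joint dial above 1.6 rad).
It fails at once if the round timer's dial was turned to another mark (its pointer tip moved over 9 mm) (distance of round_dial_tip from where it was at the start of the episode above 0.009 m).
It also fails if it takes over 32 s, if anything falls off the work surface, if the arm or the gripper's body presses on something with over 40 N, if the wrist force passes 120 N, or if a joint passes its speed limit or range.

ROBOT

A 6-joint arm with a two-finger parallel gripper is mounted at the origin on the work surface. World frame = base frame: x ahead of the robot, y to its left, z up, the work surface at z = 0. Lengths are in mm, angles in rad, forces in N, time in s.
With the tool pointing down it reaches from about 350 to 725 mm from the base axis. Payload 6 kg.
Tool frame: the origin (TCP) lies at the very end of the fingers, on their centre line; the grasp point (between the pads) lies 19 mm behind it; z points along the fingers, y is the line along which they close (so a half turn about z gives the same grasp; the last joint's range is limited). The gripper opens to 85 mm and grips with 20 to 120 N. Pads are 22 mm wide; open, the fingers measure 114 mm over their backs; the gripper's body (76 mm by 85 mm) begins 54 mm behind the grasp point. The pads swing forward as they close: fully open they stand 13 mm farther back than shut.
Start: joints at [1.505, 0.04, 0.085, 0, -1.615, -0.334], TCP at [233.513, 552.671, 231.261] pointing down, gripper open.
Joint ranges: [-2.56, 2.56], [-1.29, 2.01], [-1.08, 1.49], [-3.29, 1.98], [-2.81, -0.18], [-2.99, 2.99]. Speed limits (rad/s): [2.57, 2.57, 3.01, 3.14, 3.14, 3.14].

INTERFACE

Orientations are given as a rotation vector (axis times angle).
In Python, from cell import bot gives the robot as it stands.
- The arm moves only by the tool run_rows, called after ">>>" as a command line: name --argument value ..., lists and objects as JSON in quotes. Schema: {"type":"object","properties":{"steps":{"type":"array","items":{"type":"number"},"minItems":5,"maxItems":25},"squeeze":{"type":"number"},"only":{"type":"string"},"quiet":{"type":"boolean"},"lines":{"type":"string"}},"required":["steps"],"additionalProperties":false}. steps is one flat list of numbers that holds 1 to 5 rows one after another, with no inner brackets; each row has 5 numbers: dx, dy, dz in shares of the most that a row can go, 1 being 62.5 mm, then a turn about the tool's z in shares of pi/2 rad (1.0 is pi/2 rad), then the opening from 0.0 (shut) to 1.0 (fully open); each row shifts and turns the commanded pose from where the row before left it, along the tool's axes as they then stand; what a row does not reach is not made up. A row lasts 1/8 s, in which the tool goes at most 62.5 mm and 0.188 rad, less where a joint would pass 70% of its speed; a pose out of reach is approached as far as the arm can. The fingers move at their own pace and stop on an object; squeeze is the grip in N (left out, the last holds). Time passes only in rows, so rows that do not move let the fingers close. The tool returns the time, the measured TCP pose, the force, the opening and the grip force at its end. only (a regular expression) keeps the lines of the reply that match it, lines (a string "A,B") keeps lines A to B, and quiet returns only ok. Shift and turn numbers lie between -1 and 1, and a call with a number outside is refused. Input that does not fit is refused with a message, and nothing moves.
- bot.sense(): the state, without advancing time (a new reading comes with each control period).
- bot.read_camera(name): name is "scene" or "top"; returns the picture (480x640x3 uint8, red, green, blue); there is no depth.
- bot.calibration(name): a dict with "mtx" (3x3 intrinsics, pixels), "cam_to_world" (4x4, takes a point from camera to world coordinates). Camera axes: x right, y down, z forward; pixel columns grow to the right and rows downward; lengths in mm; the calibration is good to about 2 mm. A picture is of the moment at which its call begins. calibration takes no time and is no camera call.
- bot.job_done(): hands the job in; it is judged then, once.
The state is a dict: "time_s": time; "q": joint angles; "joint_vel": joint speeds; "effort": joint torques, N m; "ee_pos": TCP position; "tool_rot": TCP orientation; "force": force on the tool from outside, world axes, zero at the start; "ft_torque": the same for the moment, N m; "gripper_width": opening from 0.0 (shut) to 1.0 (fully open); "gripper_force": force on a finger pad.
Only numpy, scipy, OpenCV 4.12 (cv2) and the standard library are available. Lean on these libraries where they do the work, as an engineer would, in place of code of your own. Each camera call takes 0.05 s, during which the arm holds its last target. There are 200 camera calls.

## Working session

There is one attempt and no reset: what is moved stays moved. The work goes in short steps, Python scripts to look and compute and a tool call to move; the robot and the scene stay as the last step left them, time stands still between calls to the robot, and variables do not carry over. Pictures are saved under pics/ and viewed, at most 10 in all, crops included, and the job is handed in when it is done.

```bash
mkdir -p pics; ls
```

Run:
```python
from cell import bot
import cv2
for n in ("top","scene"):
    cv2.imwrite(f"pics/{n}0.png",bot.read_camera(n)[:,:,::-1])
    c=bot.calibration(n);print(c["mtx"],c["cam_to_world"])
print(bot.sense())
```

```text
cell.py
pics
[[493.42415389   0.         327.48835476]
 [  0.         493.42415389 243.06101189]
 [  0.           0.           1.        ]] [[-2.20814416e-03 -9.85282351e-01  1.70920486e-01  3.85852731e+02]
 [-9.99691506e-01  6.40340079e-03  2.39976783e-02 -1.39961641e+00]
 [-2.47389612e-02 -1.70814767e-01 -9.84992538e-01  8.76028736e+02]
 [ 0.00000000e+00  0.00000000e+00  0.00000000e+00  1.00000000e+00]]
[[477.39384449   0.         317.62047362]
 [  0.         477.39384449 242.82193128]
 [  0.           0.           1.        ]] [[ 7.30342488e-02  7.74125911e-01 -6.28804478e-01  1.01455165e+03]
 [ 9.97329324e-01 -5.69847563e-02  4.56832331e-02 -3.84453866e+01]
 [-4.67695469e-04 -6.30461586e-01 -7.76220310e-01  7.11234725e+02]
 [ 0.00000000e+00  0.00000000e+00  0.00000000e+00  1.00000000e+00]]
{'time_s': 0.1, 'q': array([ 1.50468213e+00,  4.07385603e-02,  8.39062246e-02, -3.98096071e-04,
       -1.61552099e+00, -3.33706467e-01]), 'joint_vel': array([-0.00024512, -0.00100934,  0.00312067,  0.00042715, -0.00120677,
        0.00044317]), 'effort': array([-6.26787194e-03, -3.69351876e+01,  3.48285055e+01,  6.95198134e+00,
       -4.54514724e-03,  1.41695679e-06]), 'ee_pos': array([233.36849827, 552.42575632, 230.38575589]), 'tool_rot': array([ 3.07746700e+00, -6.23518147e-01, -2.92738243e-04]), 'force': array([-1.06765461,  0.83090624,  0.10220462]), 'ft_torque': array([-0.0144288 ,  0.05235084,  0.02982555]), 'gripper_force': 0.0, 'gripper_width': 0.99888789967241}
```

View pics/top0.png

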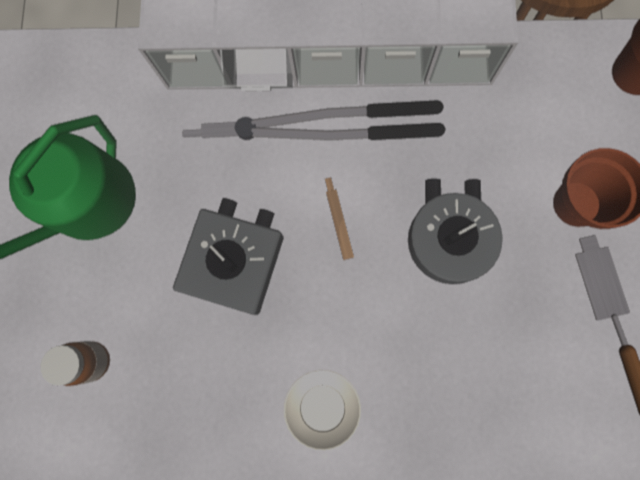

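The square timer is at about (228,260) and the round one at (456,237). The square timer's pointer looks to be at the dot (204,244). I'll enlarge to check.

Run:
```python
import cv2
i=cv2.imread("pics/top0.png")[190:325,160:300]
cv2.imwrite("pics/crop0.png",cv2.resize(i,None,fx=4.4,fy=4.4,interpolation=cv2.INTER_CUBIC))
```

```text
(no output)
```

View pics/crop0.png

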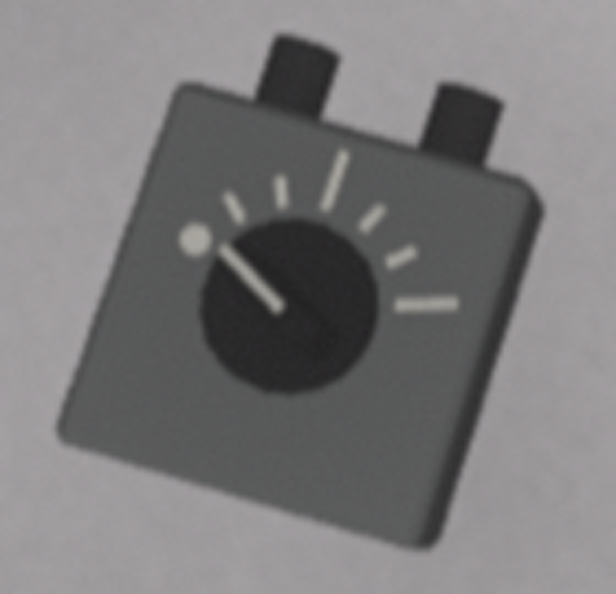

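Create h.py:
```python
from cell import bot
import numpy as np
def ray(n,u,v,z):
    c=bot.calibration(n);T=np.array(c["cam_to_world"]);d=T[:3,:3]@np.linalg.solve(c["mtx"],[u,v,1]);o=T[:3,3]
    return o+d*(z-o[2])/d[2]
```

Run:
```python
from h import *
f=lambda x,y,z:ray("top",160+(x+.5)/4.4-.5,190+(y+.5)/4.4-.5,z)
c=f(289,307,60);print("disc",c)
for n,x,y,z in[("dot",195,240,50),("t3o",346,150,50),("t3i",326,210,50),("t6o",457,303,50),("t6i",396,306,50),("t1",234,206,50),("bar_a",282,312,98),("bar_b",222,247,98),("barb60",222,247,60)]:
    p=f(x,y,z);d=p-c;print(n,p.round(1),np.hypot(*d[:2]).round(1),np.arctan2(d[1],d[0]).round(3))
C=[f(*p,50) for p in[(180,83),(540,180),(60,438),(428,548)]];print(np.array(C).round(1),np.mean(C,0))
for a,b in((2,0),(3,1)):d=C[b]-C[a];print(np.arctan2(d[1],d[0]),np.hypot(*d[:2]))
d=C[0]-C[1];print(np.arctan2(-d[0],d[1]))
s=bot.sense()
from scipy.spatial.transform import Rotation as R
print(R.from_rotvec(s["tool_rot"]).as_matrix().round(3))
```

```text
disc [500.76418937 190.08394981  60.        ]
dot [528.7 230.   50. ] 48.7 0.961
t3o [564.  172.1  50. ] 65.7 -0.277
t3i [540.2 179.2  50. ] 40.9 -0.269
t6o [503.4 127.4  50. ] 62.8 -1.529
t6i [502.3 151.   50. ] 39.2 -1.531
t1 [542.  215.3  50. ] 48.3 0.549
bar_a [493.6 183.7  98. ] 9.6 -2.411
bar_b [517.7 206.5  98. ] 23.6 0.771
barb60 [524.1 216.7  60. ] 35.4 0.85
[[591.4 238.5  50. ]
 [551.5  95.9  50. ]
 [452.  278.9  50. ]
 [409.9 136.5  50. ]] [501.19320971 187.4844769   50.        ]
-0.2821682190804881 145.12319353558135
-0.27897476142092226 147.27763089077064
-0.27310915420893356
[[ 0.921 -0.389 -0.   ]
 [-0.389 -0.921 -0.002]
 [ 0.     0.002 -1.   ]]
```

Add to h.py:
```python
def proj(n,p):
    c=bot.calibration(n);T=np.linalg.inv(c["cam_to_world"]);q=np.array(c["mtx"])@(T[:3,:3]@np.array(p,float)+T[:3,3]);return q[:2]/q[2]
```

Run:
```python
from h import *
import cv2
C=np.array([500.8,189.8]);out=[]
for n,(x0,y0,w,h) in {"top":(185,215,80,80),"scene":(0,0,0,0)}.items():
    img=cv2.imread(f"pics/{n}0.png")
    if n=="scene":
        p=proj(n,[*C,70]);x0,y0=(p-40).astype(int);w=h=80;print(p)
    for a in(None,0.98,0.563):
        s=5;i=cv2.resize(img[y0:y0+h,x0:x0+w],None,fx=s,fy=s,interpolation=cv2.INTER_CUBIC)
        if a is not None:
            d=np.array([np.cos(a),np.sin(a)]);e=np.array([-d[1],d[0]])
            P=lambda r,t,z:tuple(int(k) for k in((proj(n,[*(C+r*d+t*e),z])-[x0,y0]+.5)*s))
            for q in[[(-26,-7),(22,-7),(22,7),(-26,7),(-26,-7)]]:
                for (u,v) in zip(q,q[1:]):
                    cv2.line(i,P(*u,98),P(*v,98),(0,0,255),1)
            cv2.line(i,P(22,0,60),P(34,0,60),(0,255,0),1)
        out.append(i)
g=np.vstack([np.hstack(out[:3]),np.hstack(out[3:])]);cv2.imwrite("pics/cmp.png",cv2.resize(g,(800,534),interpolation=cv2.INTER_AREA))
```

```text
[426.98148272 239.12259421]
```

View pics/cmp.png

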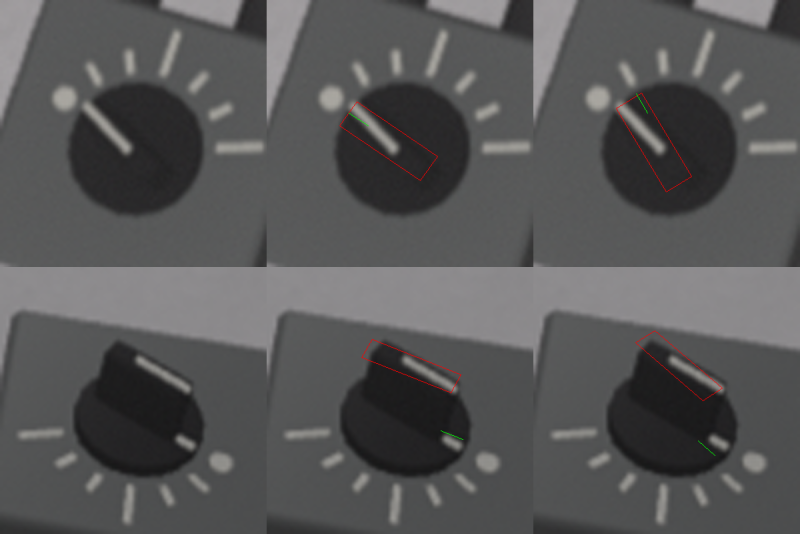

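Run:
```python
from h import *
s=800/1200*5
S=lambda x,y,z:ray("scene",386+x/s-.5,199+(y-267)/s-.5,z)
T=lambda x,y,z:ray("top",185+x/s-.5,215+y/s-.5,z)
def an(n,a,b):
    d=b-a;print(n,a.round(1),b.round(1),np.hypot(*d[:2]).round(1),np.arctan2(d[1],d[0]).round(3))
an("scene line98",S(138,359,98),S(190,390,98))
an("scene top edge far", S(118,342,98),S(193,383,98))
an("scene near edge", S(105,352,98),S(180,397,98))
an("scene dash60",S(177,437,60),S(195,447,60))
an("top line",T(130,152,98),T(85,104,98))
c=np.mean([S(74,418,58),S(204,425,58)],0);print(c)
an("dot->", c,S(221,462,50)); an("t3",S(127,522,50),S(128,487,50));an("t6",S(61,433,50),S(20,435,50))
```

```text
scene line98 [494.9 185.9  98. ] [517.2 207.5  98. ] 31.0 0.769
scene top edge far [482.6 178.2  98. ] [512.7 210.1  98. ] 43.9 0.815
scene near edge [488.9 170.1  98. ] [521.3 201.4  98. ] 45.1 0.769
scene dash60 [517.3 208.4  60. ] [524.5 216.2  60. ] 10.6 0.824
top line [494.3 184.   98. ] [517.8 206.7  98. ] 32.6 0.767
[504.0746897  191.56247959  58.        ]
dot-> [504.1 191.6  58. ] [527.8 231.3  50. ] 46.2 1.032
t3 [562.  174.1  50. ] [540.2 179.3  50. ] 22.4 2.907
t6 [502.5 151.5  50. ] [502.3 129.6  50. ] 21.9 -1.583
```

View pics/scene0.png

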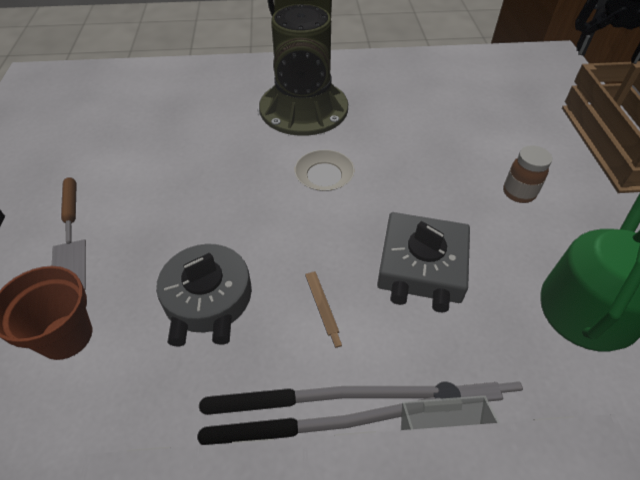

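Run:
```python
from h import *
for h in(0,100,180):print(h,ray("top",85,190,h).round(),ray("top",90,100,h).round(),ray("top",75,365,h).round())
s=bot.sense();from scipy.spatial.transform import Rotation as R
M=R.from_rotvec(s["tool_rot"]).as_matrix();print(M.T@(np.array([501.3,190.3,150])-s["ee_pos"]))
```

```text
0 [641. 471.   0.] [820. 476.   0.] [324. 462.   0.]
100 [612. 417. 100.] [770. 422. 100.] [331. 409. 100.]
180 [589. 374. 180.] [731. 378. 180.] [337. 367. 180.]
[387.74373069 229.14972799  80.80485273]
```

The scene view shows the jar at (525,175) and the can at (600,285). Both stand clear of a straight path at z = 230, so I'll translate first and turn after that.

Careful with the scale: shifts go in shares of 62.5 mm and turns go in shares of pi/2 rad. That gives: 38.8 mm is 0.6208, 22.9 mm is 0.3664.

>>> run_rows --steps '[0.6208, 0.3664, 0, 0, 1, 0.6208, 0.3664, 0, 0, 1, 0.6208, 0.3664, 0, 0, 1, 0.6208, 0.3664, 0, 0, 1, 0.6208, 0.3664, 0, 0, 1]' --squeeze 60

```text
time_s: 0.72
ee_pos: [368.2, 370.3, 230.9]
tool_rot: [3.079, -0.623, -0.0]
force: [0.6, 0.6, -0.5]
gripper_width: 1.0
gripper_force: 0.0
```

>>> run_rows --steps '[0.6208, 0.3664, 0, 0, 1, 0.6208, 0.3664, 0, 0, 1, 0.6208, 0.3664, 0, 0, 1, 0.6208, 0.3664, 0, 0, 1, 0.6208, 0.3664, 0, 0, 1]'

```text
time_s: 1.35
ee_pos: [502.3, 189.4, 231.0]
tool_rot: [3.079, -0.624, -0.001]
force: [0.5, 0.6, 0.4]
gripper_width: 0.999
gripper_force: 0.0
```

>>> run_rows --steps '[0, 0, 0.16, -0.1082, 1, 0, 0, 0.16, -0.1082, 1, 0, 0, 0.16, -0.1082, 1, 0, 0, 0.16, -0.1082, 1, 0, 0, 0.16, -0.1082, 1]'

```text
time_s: 1.98
ee_pos: [501.6, 190.6, 180.5]
tool_rot: [3.06, 0.71, -0.001]
force: [0.1, -0.9, -0.8]
gripper_width: 1.002
gripper_force: 0.0
```

>>> run_rows --steps '[0, 0, 0.16, -0.1082, 1, 0, 0, 0.16, -0.1082, 1, 0, 0, 0, 0, 1]'

```text
time_s: 2.35
ee_pos: [501.2, 190.4, 160.1]
tool_rot: [2.9, 1.207, -0.004]
force: [-0.5, 0.5, 0.0]
gripper_width: 1.002
gripper_force: 0.0
```

Run:
```python
from h import *
s=bot.sense();from scipy.spatial.transform import Rotation as R
M=R.from_rotvec(s["tool_rot"]).as_matrix();print(np.arctan2(M[1,0],M[0,0]),s["q"],M.T@(np.array([501.3,190.3,68])-s["ee_pos"]))
```

```text
0.7886383284751258 [ 7.37995880e-01 -1.25211841e-01 -2.04564223e-01 -4.25918815e-04
 -1.49378959e+00  1.62147141e+00] [ 0.20951253  0.18772741 92.077507  ]
```

Scaled: 30 mm is 0.48, 20 mm is 0.32.

>>> run_rows --steps '[0, 0, 0.48, 0, 1, 0, 0, 0.48, 0, 1, 0, 0, 0.32, 0, 1, 0, 0, 0.192, 0, 1, 0, 0, 0, 0, 1]'

```text
time_s: 2.98
ee_pos: [501.6, 190.5, 69.0]
tool_rot: [2.9, 1.207, -0.002]
force: [0.1, 1.2, 0.6]
gripper_width: 0.999
gripper_force: 0.0
```

>>> run_rows --steps '[0, 0, 0, 0, 0, 0, 0, 0, 0, 0, 0, 0, 0, 0, 0, 0, 0, 0, 0, 0, 0, 0, 0, 0, 0]' --squeeze 40

```text
time_s: 3.6
ee_pos: [501.1, 191.6, 69.8]
tool_rot: [-2.898, -1.209, 0.001]
force: [-6.5, 3.0, 4.1]
gripper_width: 0.156
gripper_force: 42.4
```

>>> run_rows --steps '[0, 0, 0, 0, 0, 0, 0, 0, 0, 0]'

```text
time_s: 3.85
ee_pos: [501.1, 191.6, 69.8]
tool_rot: [-2.898, -1.21, 0.001]
force: [-6.3, 3.3, 4.3]
gripper_width: 0.161
gripper_force: 42.4
```

Run:
```python
from h import *
import cv2
print(bot.sense()["ft_torque"])
i=bot.read_camera("scene")[160:310,340:540,::-1]
cv2.imwrite("pics/g1.png",cv2.resize(i,None,fx=3,fy=3))
```

```text
[0.95045286 2.0062095  0.02289677]
```

View pics/g1.png

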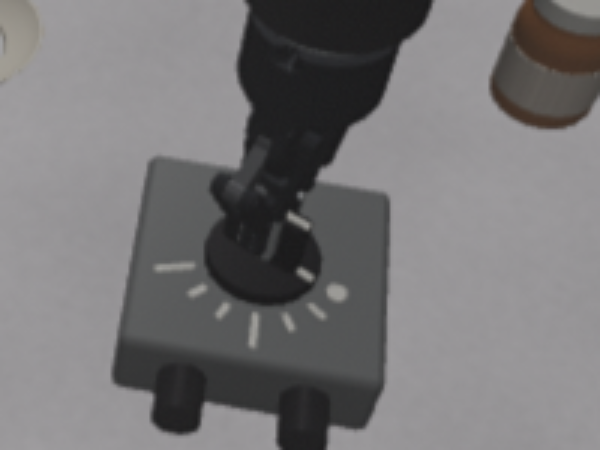

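The bar is held: the opening is 13.7 mm, and the dash still points at about the dot. Now turning clockwise.

Scaled: 0.1 rad is 0.0637.

>>> run_rows --steps '[0, 0, 0, 0.0637, 0, 0, 0, 0, 0.0637, 0, 0, 0, 0, 0.0637, 0, 0, 0, 0, 0.0637, 0, 0, 0, 0, 0.0637, 0]'

```text
time_s: 4.53
ee_pos: [500.7, 192.0, 69.8]
tool_rot: [-3.107, -0.45, 0.002]
force: [-8.3, 5.0, 5.2]
gripper_width: 0.152
gripper_force: 42.5
```

>>> run_rows --steps '[0, 0, 0, 0.0637, 0, 0, 0, 0, 0.0637, 0, 0, 0, 0, 0.0637, 0, 0, 0, 0, 0.0637, 0, 0, 0, 0, 0.0637, 0]'

```text
time_s: 5.15
ee_pos: [500.6, 192.6, 69.8]
tool_rot: [-3.121, 0.332, 0.003]
force: [-9.2, 7.6, 4.6]
gripper_width: 0.16
gripper_force: 42.6
```

>>> run_rows --steps '[0, 0, 0, 0.0318, 0, 0, 0, 0, 0, 0, 0, 0, 0, 0, 0]'

```text
time_s: 5.52
ee_pos: [500.6, 192.6, 69.8]
tool_rot: [-3.113, 0.405, 0.003]
force: [-9.0, 7.2, 4.8]
gripper_width: 0.155
gripper_force: 42.6
```

Run:
```python
from h import *
import cv2
s=bot.sense();from scipy.spatial.transform import Rotation as R
M=R.from_rotvec(s["tool_rot"]).as_matrix();print(np.arctan2(M[1,0],M[0,0]),s["ft_torque"])
i=bot.read_camera("scene")[160:310,340:540,::-1]
cv2.imwrite("pics/g2.png",cv2.resize(i,None,fx=3,fy=3))
```

```text
-0.25865492955657526 [ 2.15916125  3.07923025 -0.00605145]
```

View pics/g2.png

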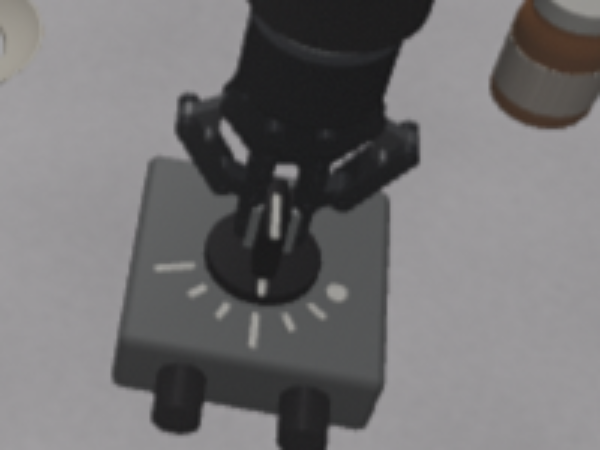

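The dash at (262,287) points at the third tick, (253,330), within about 0.1 rad. Releasing.

>>> run_rows --steps '[0, 0, 0, 0, 0.3, 0, 0, 0, 0, 0.6, 0, 0, 0, 0, 1, 0, 0, 0, 0, 1, 0, 0, 0, 0, 1]'

```text
time_s: 6.2
ee_pos: [501.8, 190.6, 69.2]
tool_rot: [3.115, -0.407, -0.0]
force: [0.1, -0.7, 0.5]
gripper_width: 0.996
gripper_force: 0.0
```

>>> run_rows --steps '[0, 0, -0.24, 0, 1, 0, 0, -0.64, 0, 1, 0, 0, -0.8, 0, 1, 0, 0, -0.32, 0, 1, 0, 0, 0, 0, 1]'

```text
time_s: 6.82
ee_pos: [502.4, 191.2, 196.6]
tool_rot: [-3.112, 0.407, -0.004]
force: [0.2, 0.2, -1.0]
gripper_width: 1.001
gripper_force: 0.0
```

>>> run_rows --steps '[-0.64, 0, 0, 0, 1, -0.8, 0, 0, 0, 1, -0.8, 0, 0, 0, 1, 0, 0, 0, 0, 1, 0, 0, 0, 0, 1]'

```text
time_s: 7.45
ee_pos: [366.3, 226.6, 193.5]
tool_rot: [3.114, -0.406, -0.001]
force: [-0.4, -0.2, 0.3]
gripper_width: 1.0
gripper_force: 0.0
```

Run:
```python
from h import *
import cv2
a=bot.read_camera("scene")[190:310,350:510,::-1];b=bot.read_camera("top")[190:310,150:310,::-1];print(bot.sense()["force"])
cv2.imwrite("pics/g3.png",np.hstack([cv2.resize(k,(400,300),interpolation=cv2.INTER_CUBIC) for k in(a,b)]))
```

```text
[ 0.23802999 -0.06616578  1.10918413]
```

View pics/g3.png

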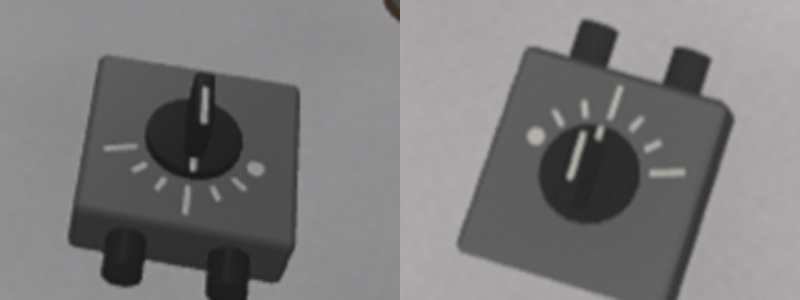

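After release the bar line, (571,178)→(583,133) in the top view, is parallel to tick 3, (612,118)→(620,86), within about 0.03 rad. The arm is clear, so I'm handing it in.

```bash
python3 -c "
from cell import bot
print(bot.job_done())"
```

```text
the job is handed in; nothing more can be done
None
```

I turned the square timer's dial to the third mark and handed the job in at about 7.5 s: the last pictures show the pointer in line with that mark and the arm clear, and the round timer was never approached; no verdict came back.

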